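Set a telescopic trestle leg to length and shut its cam lever

TASK

A telescopic trestle leg is clamped in a bench cradle, its lock lever open. Draw the sliding leg section out against its return spring until the index finger on its collar lines up with the clip on the scale and hold it there for a moment with the lever still open; then, without letting the leg slip off the mark, swing the cam lever fully closed against the leg. Finish still holding the leg at the mark with the lever shut - do not let go, or the spring pulls the leg back - and leave the other things on the bench alone.

Things in the scene. Friction and masses are not known exactly. Their poses are not given: they have to be found in the camera images.
- leg: the sliding section of the leg; origin on its axis at the collar's mouth, 60 mm above the bench. x: along the leg; it slides only this way, out towards +x, 0 to 100 mm from its start (fully in). y: level, towards the lever's side; z: up. Along x: black lock collar 40 x 40 mm from 0 to 45 mm, aluminium tube 22 x 22 mm from 45 to 118 mm, rubber cross foot from 118 to 132 mm
- foot_face (a point): middle of the foot's inner face, on the leg's axis at x = 118 mm, leg's axes. The foot is 14 mm thick, 140 mm wide (70 mm to each side), 46 to 74 mm above the bench; fingers just inside it can draw the leg out. A return spring pulls in with 3.5 N at the start, 6 N fully out; the shut lever does not hold against it. Under the leg: base plate, top 12 mm above the bench
- leg_index (a point): end of the thin steel index finger (4 mm wide) on the collar's mouth, on the side away from the lever; at x = 2 mm, y = -42 mm in the leg's frame, 42 mm above the bench; moves with the leg and has its axes
- length_mark (a point): top middle of the 4 mm steel ridge of a small black clip (18 x 26 mm) fixed on the scale rail beside the leg, 32 mm above the bench, below the index finger's path; x axis parallel to the leg's. The leg is at the mark when the index is level with this point along that axis; at the start the mark lies about 35 to 80 mm farther out (+x)
- lever (a joint): angle of the cam lever, rad: 0 fully closed (flat along the tube), greater as it swings out; starts 0.36 to 0.46, stop at 0.5. Flat steel lever 74 mm long, 9 mm thick, 48 to 72 mm above the bench. It stays where it is left; about 2 N at the tip moves it. Closed, its outer face is 21 mm from the leg's axis; lever and tube together are 32 mm thick (y = -11 to 21 mm)
- lever_pin (a point): vertical hinge pin of the lever in the leg's collar, 60 mm above the bench, at x = 38 mm, y = 16.5 mm in the leg's frame; moves with the leg and has its axes. The lever points from here to +x (towards the foot) and opens to +y
- lever_tip (a point): free end of the lever, middle of its thickness and height, 60 mm above the bench; closed it lies at x = 112 mm, y = 16.5 mm in the leg's frame
- tub: open clear plastic tub 150 x 120 x 75 mm, a bystander; origin at the centre of its underside
- brush: hand brush lying on the bench, a bystander; handle to its -x
- jar: closed jar, 70 mm across, 100 mm high, a bystander; origin at the centre of its underside
- spanner: steel spanner lying on the bench, a bystander; handle to its -x

How it is judged:
On the way, in this order (a step that is already met when the one before it is completed fails the run):
1. the leg is drawn out to the mark (within 5 mm) and held there by the fingers with the lever still open (over 0.22 rad) (x of leg_index in the frame of length_mark between -0.005 and 0.005 m and contact force between the fingers and leg above 1 N and value of joint lever above 0.22 rad), for 0.3 s.
2. the lever is swung closed (under 0.08 rad) while the fingers hold the leg at the mark (within 5 mm) (x of leg_index in the frame of length_mark between -0.005 and 0.005 m and contact force between the fingers and leg above 1 N and value of joint lever below 0.08 rad), for 0.2 s.
At the end, for the whole second after the job is handed in: the leg's index is within 5 mm of the length mark along the leg, the lever is closed (under 0.08 rad), the leg is at rest and the fingers are holding it (over 1 N of contact) (all of step 2 and linear speed of leg below 0.01 m/s); the arm keeps its last pose, push and grip.
It fails at once if the lever is swung shut (under 0.2 rad) while the leg is over 10 mm off the mark (value of joint lever below 0.2 rad and (x of leg_index in the frame of length_mark below -0.01 m or x of leg_index in the frame of length_mark above 0.01 m)).
It fails at once if the tub is disturbed (moved over 30 mm) (distance of tub from where it was at the start of the episode above 0.03 m).
It fails at once if the brush is disturbed (moved over 30 mm) (distance of brush from where it was at the start of the episode above 0.03 m).
It fails at once if the jar is disturbed (moved over 30 mm) (distance of jar from where it was at the start of the episode above 0.03 m).
It fails at once if the spanner is disturbed (moved over 30 mm) (distance of spanner from where it was at the start of the episode above 0.03 m).
It also fails if it takes over 38 s, if anything falls off the work surface, if the arm or the gripper's body presses on something with over 40 N, if the wrist force passes 120 N, or if a joint passes its speed limit or range.

ROBOT

A 7-joint arm with a two-finger parallel gripper is mounted at the origin on the work surface. World frame = base frame: x ahead of the robot, y to its left, z up, the work surface at z = 0. Lengths are in m, angles in rad, forces in N, time in s.
With the tool pointing down it reaches from about 0.425 to 0.875 m from the base axis. Payload 4.7 kg.
Tool frame: the origin (TCP) lies at the very end of the fingers, on their centre line; the grasp point (between the pads) lies 19 mm behind it; z points along the fingers, y is the line along which they close (so a half turn about z gives the same grasp; the last joint's range is limited). The gripper opens to 87 mm and grips with 3 to 60 N. Pads are 19 mm wide; open, the fingers measure 117 mm over their backs; the gripper's body (75 mm by 190 mm) begins 51 mm behind the grasp point.
Start: joints at [-1.272, 0.321, -0.07, 1.45, 0.023, 1.371, -0.057], TCP at [0.183, 0.624, 0.223] pointing down, gripper open.
Joint ranges: [-2.86, 2.86], [-0.3, 2.09], [-1.38, 1.24], [0.06, 2.45], [-1.56, 4.7], [0.09, 2.05], [-2.69, 2.69]. Speed limits (rad/s): [2.57, 2.57, 3.14, 3.14, 3.14, 3.14, 3.14].

INTERFACE

Orientations are given as a rotation vector (axis times angle).
In Python, from bench import get_state, get_image, get_calibration, close_job gives the robot as it stands.
- The arm moves only by the shell command python3 -m crank 'ROWS' [FORCE]. ROWS is JSON, a list of rows, each a list of 5 numbers: the opening, from 0 (shut) to 1 (fully open), then the shift along the world's x, y, z in units of 0.2 m (1.0 is 0.2 m), then the turn about the world's z in units of 2 pi rad (1.0 is 2 pi rad). A call has 1 to 5 rows; each row is the pose to reach, as a shift and turn from the pose commanded when the call began, turning the shorter way round; what a row does not reach only later rows make up. A row lasts 1/8 s, in which the tool goes at most 62.5 mm and 10.7 degrees, less where a joint would pass 70% of its speed; a pose out of reach is approached as far as the arm can. A call with a number of a shift or a turn outside -1 to 1 is refused whole. A call with a gripper value outside its range is refused whole. The fingers move at their own pace and stop on an object; FORCE is the grip in N (left out, the last holds). Time passes only in rows, so rows that repeat a pose let the fingers close. It gives the time, the measured TCP pose, the force, the opening and the grip force at its end, in the units of the state.
- get_state(): the state, without advancing time (a new reading comes with each control period).
- get_image(name): name is "side" or "top" or "wrist"; returns the picture (420x560x3 uint8, red, green, blue); there is no depth.
- get_calibration(name): a dict with "fovy" (degrees; the focal length in pixels is half the picture's height over the tangent of half this angle, whatever the lens; pixels are square), "cx", "cy" (the principal point, pixels), "k1" (the pictures are not rectified: a ray, as slopes to the right and down, at radius r is drawn at 1 + k1 r^2 times it, then the intrinsics apply), "R" (3x3) and "t" (3): a world point X has camera coordinates R X + t. Camera axes: x right, y down, z forward; pixel columns grow to the right and rows downward; lengths in m; the calibration is good to about 2 mm. A picture is of the moment at which its call begins: read the wrist's pose just before it. get_calibration takes no time and is no camera call; for the wrist camera it gives the pose at the moment of the call.
- close_job(): hands the job in; it is judged then, once.
The state is a dict: "time": time; "joint_positions": joint angles; "qd": joint speeds; "joint_torque": joint torques, N m; "position": TCP position; "tool_rot": TCP orientation; "ft_force": force on the tool from outside, world axes, zero at the start; "torque": the same for the moment, N m; "grip_width": opening from 0.0 (shut) to 1.0 (fully open); "grip_force": force on a finger pad.
Only numpy, scipy, OpenCV 4.12 (cv2) and the standard library are available. Lean on these libraries where they do the work, as an engineer would, in place of code of your own. Each camera call takes 0.05 s, during which the arm holds its last target. There are 200 camera calls.

## Working session

There is one attempt and no reset: what is moved stays moved. The work goes in short steps, Python scripts to look and compute and a shell command to move; the robot and the scene stay as the last step left them, time stands still between calls to the robot, and variables do not carry over. Pictures are saved under pics/ and viewed, at most 10 in all, crops included, and the job is handed in when it is done.

```bash
mkdir -p pics; cat > h.py <<'E'
import numpy as np, cv2
from bench import *
def K(c):
    f=210/np.tan(np.radians(c["fovy"])/2); return np.array([[f,0,c["cx"]],[0,f,c["cy"]],[0,0,1.]])
def und(c,u,v):
    k=K(c); d=np.array([(u-k[0,2])/k[0,0],(v-k[1,2])/k[1,1]]); s=d.copy()
    for _ in range(50): s=d/(1+c["k1"]*(s@s))
    return s
def at_z(c,u,v,z):
    R=np.array(c["R"]);t=np.array(c["t"]); s=und(c,u,v)
    o=-R.T@t; d=R.T@np.array([s[0],s[1],1]); return o+d*(z-o[2])/d[2]
def proj(c,X):
    p=np.array(c["R"])@X+np.array(c["t"]); s=p[:2]/p[2]; s=s*(1+c["k1"]*(s@s)); k=K(c); return np.array([k[0,0]*s[0]+k[0,2],k[1,1]*s[1]+k[1,2]])
E
python3 - <<'E'
from h import *
for n in("top","side"):
    c=get_calibration(n); print(n,-np.array(c["R"]).T@c["t"],c["k1"],K(c)[0,0]); cv2.imwrite(f"pics/{n}0.png",get_image(n)[:,:,::-1])
    
print(get_state())
E
```

```text
top [ 0.32158315 -0.03414963  1.22771682] -0.041526521091769616 487.3224908701677
side [ 0.27406779 -0.97110292  1.04719422] -0.1298440591835364 523.7554750617115
{'time': 0.1, 'joint_positions': array([-1.27191775,  0.32175761, -0.07007692,  1.45157437,  0.02259759,
        1.37078846, -0.05690335]), 'qd': array([ 0.00194552,  0.00037517, -0.00049031, -0.00193797,  0.00013726,
       -0.00198997,  0.00205792]), 'joint_torque': array([-4.64417353e-04, -4.92566729e+01, -4.06073034e-01, -3.13399673e+01,
       -6.41439389e-02,  3.94294644e-02,  6.91258856e-05]), 'position': array([0.1825236 , 0.62332358, 0.22155441]), 'tool_rot': array([-4.45770526e-01, -3.10964932e+00,  2.72412750e-03]), 'ft_force': array([ 0.02228539, -1.27439216,  1.07300623]), 'torque': array([-0.01060997, -0.02464093, -0.05487228]), 'grip_force': 0.0, 'grip_width': 0.9961367108918278}
```

View pics/top0.png

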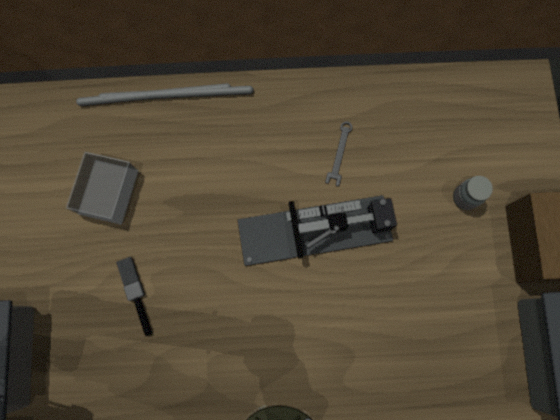

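View pics/side0.png

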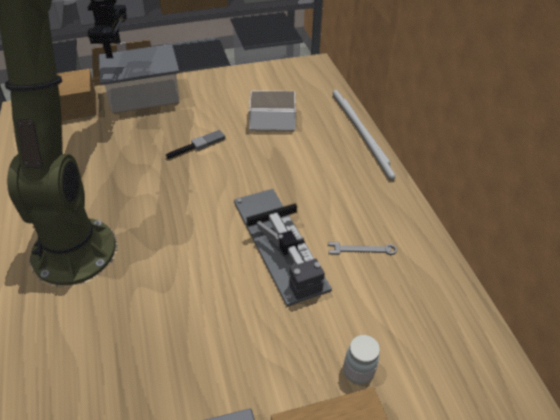

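The top view shows the leg at about (290-395, 200-260), foot at (297,230), lever open towards the robot (305,250). The foot points to image left. I'll zoom in.

```bash
python3 - <<'E'
import cv2,numpy as np
a=cv2.imread("pics/top0.png")[185:275,230:410]; a=cv2.resize(a,None,fx=4.4,fy=4.4,interpolation=cv2.INTER_CUBIC)
a=cv2.convertScaleAbs(a,alpha=1.7)
cv2.imwrite("pics/topz.png",a)
b=cv2.imread("pics/side0.png")[185:305,225:340]; cv2.imwrite("pics/sidez.png",cv2.resize(b,None,fx=5,fy=5,interpolation=cv2.INTER_CUBIC))
E
```

```text
(no output)
```

View pics/topz.png

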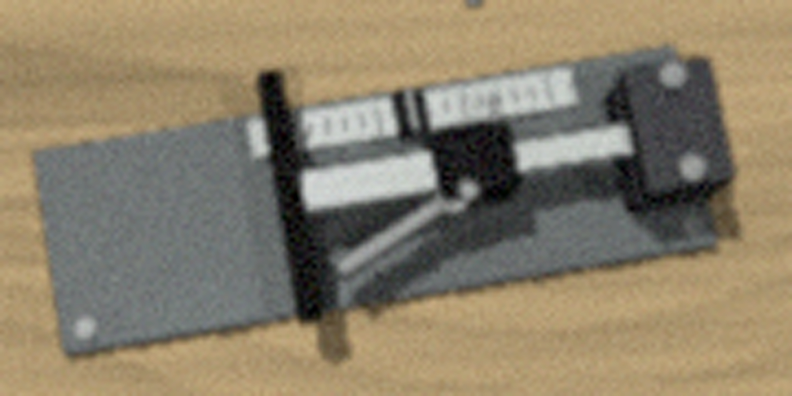

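View pics/sidez.png

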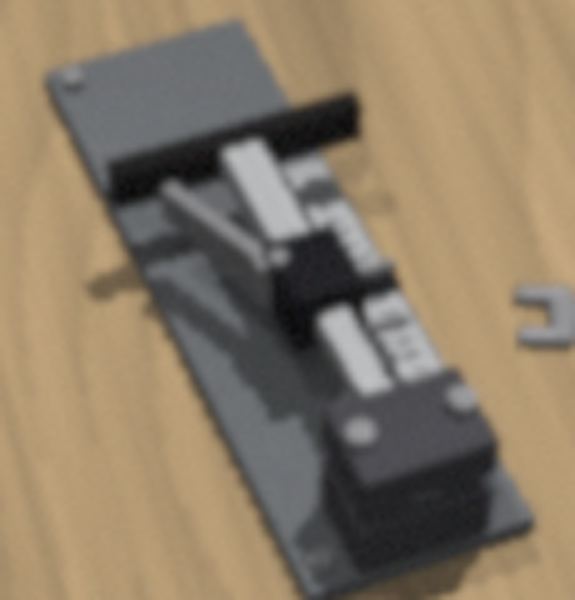

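```bash
cat > m.py <<'E'
from h import *
c=get_calibration("top")
P=lambda u,v,z: at_z(c,230+(u+.5)/4.4-.5,185+(v+.5)/4.4-.5,z)
ends=[P(271,72,.074),P(310,317,.074)]
ya=ends[1]-ends[0]; print("foot len",np.linalg.norm(ya)); ya/=np.linalg.norm(ya)
xa=np.array([-ya[1],ya[0],0]); xa=-xa if xa[1]<0 else xa
print("xa from foot",np.degrees(np.arctan2(xa[1],xa[0])))
b=P(35,152,.012)-P(668,46,.012);print("plate ang",np.degrees(np.arctan2(b[1],b[0])),np.linalg.norm(b))
b=P(68,354,.012)-P(715,243,.012);print("plate ang",np.degrees(np.arctan2(b[1],b[0])))
fc=(ends[0]+ends[1])/2; O=fc-125e-3*xa
print("fc",fc,"O",O)
for n,p in dict(pin=P(467,190,.072),clip=P(411,113,.032),ctop=P(437,137,.08),cr=P(515,160,.08),tip=P(346,268,.072),tubeend=P(303,190,.071)).items():
    d=p-O; print(n,p,"leg xy",d@xa*1e3,d@ya*1e3)
E
python3 m.py
```

```text
foot len 0.13726256335992376
xa from foot 96.03086914930283
plate ang 97.01878924767793 0.37374432968451365
plate ang 97.06359660878164
fc [ 0.52276597 -0.0626722   0.074     ] O [ 0.535899   -0.18698038  0.074     ]
pin [ 0.52024999 -0.15934699  0.072     ] leg xy 29.124596072285204 12.659116708821806
clip [ 0.57308954 -0.13480066  0.032     ] leg xy 47.98352907471134 -42.466930689260316
ctop [ 0.54895032 -0.14410458  0.08      ] leg xy 41.26727009103506 -17.48379822712561
cr [ 0.53419162 -0.18572934  0.08      ] leg xy 1.4234934159628194 1.5664877416139051
tip [ 0.48046229 -0.0908525   0.072     ] leg xy 101.42026911765821 45.030288473953306
tubeend [ 0.52464233 -0.0697908   0.071     ] leg xy 117.72365158305405 -1.1180647086961055
```

```bash
python3 -m crank '[[1,0.2,-0.2,0,-0.02],[1,0.4,-0.45,0,-0.04],[1,0.6,-0.7,0,-0.06],[1,0.85,-0.95,0,-0.06],[1,0.85,-0.95,0,-0.06]]'; python3 -m crank '[[1,0.2,-0.2,0,-0.02],[1,0.4,-0.45,0,-0.04],[1,0.6,-0.7,0,-0.06],[1,0.65,-0.95,0,-0.06],[1,0.65,-0.95,0,-0.06]]'; python3 -m crank '[[1,0.05,-0.2,0,-0.02],[1,0.1,-0.45,0,-0.04],[1,0.13,-0.7,0,-0.06],[1,0.13,-0.95,0,-0.066],[1,0.13,-0.95,0,-0.066]]'; python3 -m crank '[[1,0,-0.2,0,0],[1,0,-0.4,0,0],[1,0,-0.5,0,0],[1,0,-0.5,0,0],[1,0,-0.5,0,0]]'
python3 - <<'E'
from h import *
s=get_state();print(s["time"],s["position"],s["tool_rot"])
c=get_calibration("wrist");im=get_image("wrist")[:,:,::-1];cv2.imwrite("pics/w1.png",im)
print({k:np.round(v,4).tolist() for k,v in c.items()}); np.save("w1.npy",c,allow_pickle=True)
E
```

```text
time: 0.72
position: [0.3571, 0.4291, 0.2225]
tool_rot: [1.033, 2.965, -0.002]
ft_force: [-0.7, 0.9, -0.5]
grip_width: 1.0
grip_force: 0.0
time: 1.35
position: [0.4842, 0.2391, 0.2225]
tool_rot: [1.57, 2.72, -0.002]
ft_force: [-0.4, -0.5, 0.5]
grip_width: 0.997
grip_force: 0.0
time: 1.98
position: [0.5087, 0.0507, 0.2227]
tool_rot: [2.094, 2.342, -0.0]
ft_force: [-0.3, 0.2, -1.3]
grip_width: 1.0
grip_force: 0.0
time: 2.6
position: [0.5089, -0.0434, 0.2224]
tool_rot: [-2.083, -2.351, -0.001]
ft_force: [-0.3, -0.3, -0.8]
grip_width: 0.999
grip_force: 0.0
2.6 [ 0.50886566 -0.04336598  0.22236458] [-2.08272315e+00 -2.35098120e+00 -6.19032417e-04]
{'fovy': 65.9831, 'cx': 278.1305, 'cy': 210.4173, 'k1': -0.0355, 'R': [[0.9926, 0.1212, -0.0006], [0.1177, -0.9628, 0.2432], [0.0289, -0.2415, -0.97]], 't': [-0.4988, -0.1317, 0.3642]}
```

View pics/w1.png

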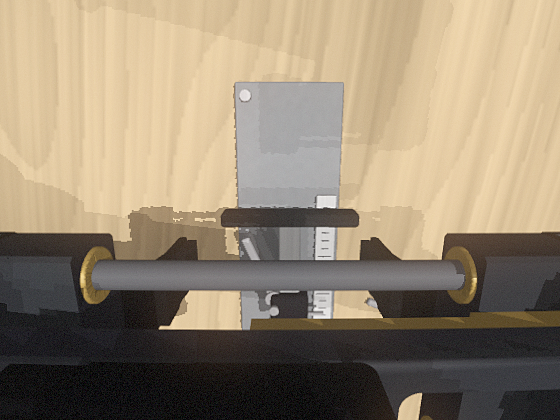

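```bash
python3 - <<'E'
from h import *
c=np.load("w1.npy",allow_pickle=True).item(); im=cv2.cvtColor(cv2.imread("pics/w1.png"),cv2.COLOR_BGR2GRAY)
print("cam",-np.array(c["R"]).T@c["t"])
for u in (245,300): print(u,im[200:235,u].tolist())
print(im[216,214:230].tolist(),im[216,350:366].tolist())
for z in(.074,.046):
  for v in (207.5,212,227.5): 
    a,b=at_z(c,221,v,z),at_z(c,359,v,z); d=a-b; print(z,v,(a+b)/2,np.linalg.norm(d),np.degrees(np.arctan2(d[1],d[0])))
a,b=at_z(c,235,83,.012),at_z(c,343,83,.012);print(a,b,np.linalg.norm(a-b))
E
```

```text
cam [0.50008765 0.02167243 0.38496754]
245 [163, 162, 161, 164, 174, 172, 174, 185, 82, 60, 60, 63, 65, 61, 67, 68, 65, 70, 66, 66, 64, 64, 76, 82, 76, 74, 58, 107, 115, 141, 141, 114, 111, 95, 101]
300 [160, 162, 163, 163, 161, 162, 150, 160, 68, 54, 59, 54, 58, 62, 61, 60, 57, 60, 58, 55, 59, 60, 54, 56, 58, 54, 49, 116, 140, 137, 128, 133, 134, 130, 128]
[146, 149, 149, 147, 154, 147, 115, 68, 68, 74, 63, 70, 68, 64, 73, 69] [79, 76, 73, 79, 83, 75, 83, 75, 63, 164, 196, 190, 189, 190, 190, 191]
0.074 207.5 [ 0.52068475 -0.05137244  0.074     ] 0.136697593414804 -173.02717536226163
0.074 212 [ 0.52128349 -0.05593438  0.074     ] 0.1371756132076272 -173.0287991882523
0.074 227.5 [ 0.5233798 -0.0718966  0.074    ] 0.13886295661908238 -173.03448426896156
0.046 207.5 [ 0.52253934 -0.05794952  0.046     ] 0.14900605701663616 -173.0271753622616
0.046 212 [ 0.523192   -0.06292221  0.046     ] 0.14952711845396774 -173.02879918825232
0.046 227.5 [ 0.52547706 -0.0803217   0.046     ] 0.15136639288662737 -173.03448426896156
[0.44728477 0.06498378 0.012     ] [0.56395699 0.07933036 0.012     ] 0.11755097568405158
```

```bash
python3 -m crank '[[1,0.003,-0.23,0,0],[1,0.003,-0.23,-0.25,0],[1,0.003,-0.23,-0.5,0],[1,0.003,-0.23,-0.6,0],[1,0.003,-0.23,-0.6,0]]'; python3 -m crank '[[1,0,0,-0.1,0],[1,0,0,-0.2,0],[1,0,0,-0.3,0],[1,0,0,-0.3,0]]'
python3 - <<'E'
from h import *
c=get_calibration("side"); s=get_state();print(s["position"],s["ft_force"])
P=proj(c,s["position"]); u,v=P.astype(int); im=get_image("side")[:,:,::-1]; 
cv2.imwrite("pics/s2.png",cv2.resize(im[v-70:v+80,u-80:u+100],None,fx=4,fy=4,interpolation=cv2.INTER_CUBIC)); print(u,v)
E
```

```text
time: 3.28
position: [0.5081, -0.0905, 0.1009]
tool_rot: [-2.083, -2.348, 0.004]
ft_force: [1.2, 0.0, -0.1]
grip_width: 1.0
grip_force: 0.0
time: 3.78
position: [0.5092, -0.0912, 0.0426]
tool_rot: [-2.085, -2.349, 0.001]
ft_force: [0.5, -0.6, -0.5]
grip_width: 1.002
grip_force: 0.0
[ 0.50923355 -0.09119538  0.04261553] [ 0.4581237  -0.62694881 -0.51268125]
269 227
```

View pics/s2.png

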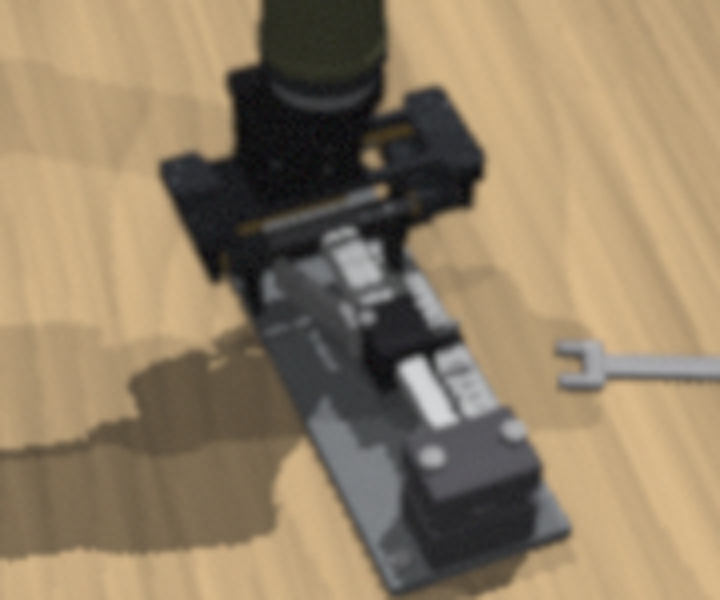

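The fingers straddle the tube and the open lever just inside the foot, with nothing touched. I'll draw the leg out.

```bash
python3 -m crank '[[1,-0.006,0.05,0,0],[1,-0.009,0.075,0,0],[1,-0.012,0.1,0,0],[1,-0.012,0.1,0,0]]'; python3 -m crank '[[1,-0.004,0.03,0,0],[1,-0.008,0.065,0,0],[1,-0.011,0.09,0,0],[1,-0.014,0.115,0,0],[1,-0.014,0.115,0,0]]'
python3 - <<'E'
from h import *
c=get_calibration("top"); s=get_state();print(s["position"],s["ft_force"])
im=np.mean([get_image("top").astype(float) for _ in range(3)],0)[:,:,::-1]; cv2.imwrite("pics/t3.png",im)
a=cv2.resize(im[185:275,230:410],None,fx=4.4,fy=4.4,interpolation=cv2.INTER_CUBIC); cv2.imwrite("pics/t3z.png",np.clip(a*1.8,0,255))
E
```

```text
time: 4.32
position: [0.5077, -0.0718, 0.0432]
tool_rot: [2.086, 2.347, 0.002]
ft_force: [1.5, -3.4, 2.7]
grip_width: 0.997
grip_force: 1.6
time: 4.95
position: [0.5046, -0.0489, 0.0428]
tool_rot: [2.086, 2.348, 0.001]
ft_force: [2.4, -3.1, 1.6]
grip_width: 1.0
grip_force: 1.9
[ 0.50463463 -0.04894938  0.04282775] [ 2.44555668 -3.13029255  1.61874342][ WARN:0@4.067] global loadsave.cpp:1063 imwrite_ Unsupported depth image for selected encoder is fallbacked to CV_8U.
```

View pics/t3z.png

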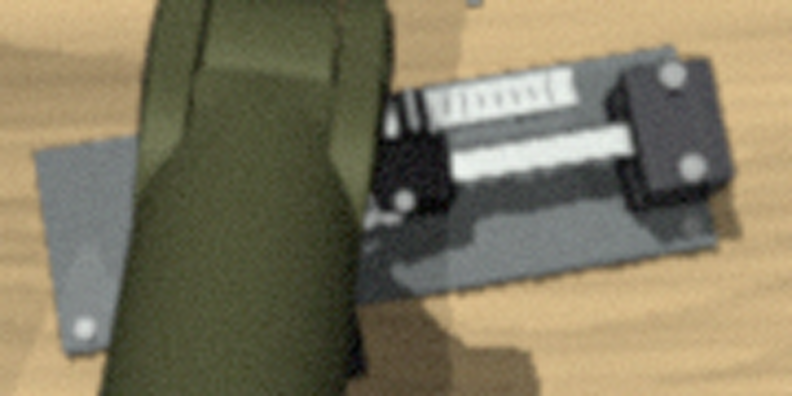

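The leg has come out about 34 mm: the bright bolt moved from (467,190) to (404,200). The clip is fixed at (412,112), so about 10 mm remain. I'll move that and check index against clip in enlarged top and side views.

```bash
python3 -m crank '[[1,-0.003,0.025,0,0],[1,-0.006,0.05,0,0],[1,-0.006,0.05,0,0],[1,-0.006,0.05,0,0]]'
python3 - <<'E'
from h import *
s=get_state();print(s["position"],s["ft_force"])
out=[]
for n in("top","side"):
    c=get_calibration(n); p=proj(c,np.array([.5731,-.1348,.032])); print(n,p)
    im=np.mean([get_image(n).astype(float) for _ in range(6)],0)[:,:,::-1]; cv2.imwrite(f"pics/{n}4.png",im.astype(np.uint8))
    u,v=np.round(p).astype(int); out.append(cv2.resize(np.clip(im*(1.7 if n=="top" else 1.2),0,255)[v-25:v+25,u-16:u+17],(396,600),interpolation=cv2.INTER_CUBIC))
cv2.imwrite("pics/cmp4.png",np.hstack(out).astype(np.uint8))
E
```

```text
time: 5.6
position: [0.5032, -0.0393, 0.0426]
tool_rot: [2.087, 2.347, 0.001]
ft_force: [3.5, -4.4, 1.0]
grip_width: 0.999
grip_force: 2.0
[ 0.50315865 -0.03933552  0.0426119 ] [ 3.5228042  -4.4065084   1.00644195]
top [323.02220548 210.29139423]
side [297.5632082  237.62941809]
```

View pics/cmp4.png

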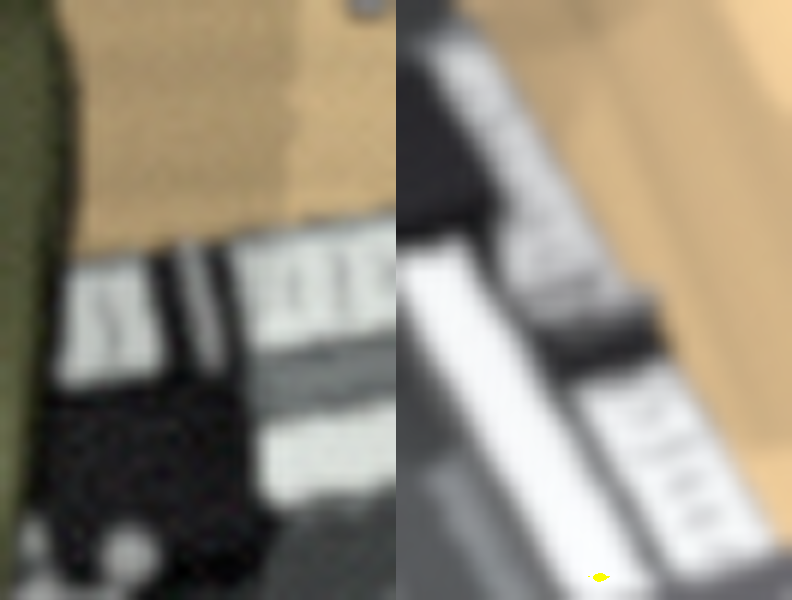

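The clip's ridge is at (200,300) in the top half and the clip is at (600,340) in the side half. The index isn't obvious, so I'll sample brightness profiles along the leg in the saved pictures.

```bash
python3 - <<'E'
from h import *
from scipy.ndimage import map_coordinates as mc
a=np.radians(97.0);xa=np.array([np.cos(a),np.sin(a),0]);ya=np.array([-xa[1],xa[0],0])
C=np.array([.5731,-.1348,0])  # clip
xs=np.arange(-60,40,3)
print("x rel clip",xs.tolist())
for n,fs in(("top",("top0","t3","top4")),("side",("side0","side4"))):
  c=get_calibration(n)
  for f in fs:
    im=cv2.imread(f"pics/{f}.png").mean(2)
    for y,z in((14,.042),(8,.042),(-5,.032),(23,.08)):
      uv=np.array([proj(c,C+xa*x*1e-3+ya*y*1e-3+[0,0,z]) for x in xs])
      print(f,y,z,mc(im,[uv[:,1],uv[:,0]],order=1).astype(int).tolist())
E
```

```text
x rel clip [-60, -57, -54, -51, -48, -45, -42, -39, -36, -33, -30, -27, -24, -21, -18, -15, -12, -9, -6, -3, 0, 3, 6, 9, 12, 15, 18, 21, 24, 27, 30, 33, 36, 39]
top0 14 0.042 [63, 67, 68, 58, 53, 57, 53, 50, 44, 46, 45, 48, 51, 47, 46, 47, 51, 53, 28, 24, 32, 21, 17, 27, 57, 65, 63, 67, 63, 70, 71, 71, 73, 77]
top0 8 0.042 [114, 115, 119, 109, 95, 89, 101, 110, 107, 107, 102, 106, 114, 116, 115, 115, 114, 87, 39, 41, 73, 49, 21, 50, 101, 119, 110, 104, 115, 118, 113, 117, 118, 118]
top0 -5 0.032 [110, 112, 115, 108, 107, 112, 110, 109, 113, 106, 105, 113, 117, 109, 117, 120, 110, 68, 23, 55, 72, 42, 24, 58, 111, 118, 109, 109, 117, 113, 112, 118, 116, 116]
top0 23 0.08 [54, 60, 55, 56, 55, 43, 35, 36, 25, 23, 20, 25, 21, 26, 23, 22, 22, 26, 29, 25, 22, 27, 29, 30, 29, 48, 58, 55, 52, 52, 59, 64, 66, 68]
t3 14 0.042 [69, 69, 80, 80, 77, 75, 75, 79, 76, 77, 75, 75, 73, 73, 69, 58, 53, 53, 24, 13, 20, 13, 7, 19, 40, 45, 27, 8, 26, 43, 50, 52, 51, 53]
t3 8 0.042 [124, 126, 128, 124, 123, 128, 128, 126, 126, 125, 119, 119, 126, 120, 112, 108, 97, 69, 33, 39, 67, 49, 23, 47, 94, 97, 47, 19
[... 1675 characters left out ...]
54, 124]
side4 14 0.042 [193, 195, 192, 191, 190, 196, 191, 192, 181, 164, 126, 76, 44, 40, 47, 58, 76, 106, 120, 125, 136, 154, 160, 153, 137, 110, 81, 53, 33, 30, 33, 37, 39, 37]
side4 8 0.042 [188, 196, 191, 187, 194, 194, 191, 189, 184, 157, 115, 73, 45, 41, 53, 67, 88, 114, 127, 129, 138, 154, 158, 163, 165, 158, 144, 127, 111, 101, 97, 97, 91, 91]
side4 -5 0.032 [199, 200, 198, 197, 194, 187, 186, 195, 197, 189, 180, 169, 146, 102, 53, 39, 46, 64, 91, 121, 142, 145, 142, 149, 162, 169, 170, 173, 171, 170, 172, 173, 171, 171]
side4 23 0.08 [133, 89, 50, 39, 50, 64, 84, 111, 127, 128, 138, 154, 158, 164, 165, 155, 138, 118, 103, 95, 93, 90, 86, 87, 87, 89, 92, 95, 95, 97, 93, 89, 86, 84]
```

```bash
python3 - <<'E'
from h import *
c=get_calibration("top");s=get_calibration("side");w=np.load("w1.npy",allow_pickle=True).item()
T=lambda u,v,z: at_z(c,230+(u+.5)/4.4-.5,185+(v+.5)/4.4-.5,z)
S=lambda u,v,z: at_z(s,225+(u+.5)/5-.5,185+(v+.5)/5-.5,z)
print("farleft",T(68,354,.012),S(48,78,.012),at_z(w,235,83,.012))
print("farright",T(35,152,.012),S(240,22,.012),at_z(w,343,83,.012))
print("nearright",T(668,46,.012),S(530,522,.012)); print("nearleft",T(715,243,.012),S(310,597,.012))
# triangulate foot end far (-y side) top
print("foot -y end",T(271,72,.074),S(355,97,.074)); print("foot +y end",T(310,317,.074),S(112,160,.074))
st=get_state(); print(st["position"],proj(s,st["position"]),proj(c,st["position"]))
print(np.array(s["R"])@np.array(s["R"]).T)
E
```

```text
farleft [0.44699129 0.06628316 0.012     ] [0.44861919 0.06103483 0.012     ] [0.44728477 0.06498378 0.012     ]
farright [0.56449987 0.08197765 0.012     ] [0.56453219 0.07689991 0.012     ] [0.56395699 0.07933036 0.012     ]
nearright [ 0.61016949 -0.28896589  0.012     ] [ 0.60749395 -0.29680785  0.012     ]
nearleft [ 0.49309129 -0.30575683  0.012     ] [ 0.49281173 -0.30995936  0.012     ]
foot -y end [ 0.5910174 -0.0554615  0.074    ] [ 0.59028852 -0.05641963  0.074     ]
foot +y end [ 0.45451453 -0.06988289  0.074     ] [ 0.45698393 -0.0674498   0.074     ]
[ 0.50314967 -0.03937698  0.04261908] [261.88016612 214.00412779] [286.30974343 238.99279919]
[[ 1.00000000e+00 -5.32596874e-17 -6.31908774e-18]
 [-5.32596874e-17  1.00000000e+00  1.03175031e-16]
 [-6.31908774e-18  1.03175031e-16  1.00000000e+00]]
```

```bash
python3 - <<'E'
from h import *
from scipy.ndimage import map_coordinates as mc
a=np.radians(97.0);xa=np.array([np.cos(a),np.sin(a),0]);ya=np.array([-xa[1],xa[0],0])
C=np.array([.5731,-.1348,0]);c=get_calibration("top")
def prof(f,ys,z,xs):
    im=cv2.imread(f"pics/{f}.png").mean(2); r=0
    for y in ys:
        uv=np.array([proj(c,C+xa*x*1e-3+ya*y*1e-3+[0,0,z]) for x in xs]); r=r+mc(im,[uv[:,1],uv[:,0]],order=1)
    return (r/len(ys)).astype(int)
x=np.arange(-10,11,1.)
print(x.astype(int).tolist())
for f in("top0","top4"):
    print(f,"ridge",prof(f,[-10,-8,-6,-4,-2],.032,x).tolist(),"idx",prof(f,[13,14,15,16],.042,x).tolist(),"idx y3-10",prof(f,[3,5,7,9],.042,x).tolist())
x=np.arange(-58,-36,1.);print(x.astype(int).tolist());print(prof("top0",[3,5,7,9],.042,x).tolist())
x=np.arange(-22,-4,1.);print(x.astype(int).tolist());print(prof("t3",[3,5,7,9],.042,x).tolist(),prof("top4",[3,5,7,9],.042,x).tolist())
E
```

```text
[-10, -9, -8, -7, -6, -5, -4, -3, -2, -1, 0, 1, 2, 3, 4, 5, 6, 7, 8, 9, 10]
top0 ridge [85, 69, 52, 37, 28, 32, 41, 54, 66, 74, 72, 65, 53, 40, 29, 24, 23, 29, 43, 59, 76] idx [48, 46, 38, 31, 26, 23, 21, 24, 27, 30, 32, 33, 29, 24, 22, 22, 22, 23, 23, 28, 38] idx y3-10 [99, 84, 69, 53, 38, 31, 32, 39, 53, 66, 72, 70, 64, 51, 37, 27, 23, 22, 34, 48, 67]
top4 ridge [78, 64, 49, 36, 29, 34, 43, 54, 65, 71, 68, 61, 50, 38, 27, 23, 22, 29, 42, 57, 73] idx [67, 62, 52, 41, 33, 27, 23, 30, 37, 41, 44, 44, 37, 29, 22, 16, 11, 11, 12, 16, 22] idx y3-10 [96, 82, 67, 52, 38, 34, 39, 46, 58, 69, 71, 66, 59, 47, 34, 24, 19, 19, 31, 45, 63]
[-58, -57, -56, -55, -54, -53, -52, -51, -50, -49, -48, -47, -46, -45, -44, -43, -42, -41, -40, -39, -38, -37]
[109, 111, 113, 115, 116, 115, 112, 106, 100, 94, 92, 89, 87, 88, 90, 94, 100, 104, 104, 103, 104, 104]
[-22, -21, -20, -19, -18, -17, -16, -15, -14, -13, -12, -11, -10, -9, -8, -7, -6, -5]
[119, 115, 111, 107, 107, 108, 109, 108, 107, 104, 98, 92, 83, 71, 58, 44, 32, 29] [125, 123, 121, 120, 121, 124, 125, 124, 123, 120, 113, 106, 96, 82, 67, 52, 38, 34]
```

The top0 profile puts the index at −46 mm relative to the clip. The leg has now travelled about 44-45 mm, and the ridge centre is at about −1 mm, so the index is within about 1-2 mm of the mark. The leg has been held there over 0.3 s with the lever open, so I'll close the lever now.

```bash
python3 -m crank '[[0.8,0.017,0.002,0,0],[0.6,0.035,0.004,0,0],[0.6,0.035,0.004,0,0],[0.48,0.045,0.006,0,0],[0.48,0.045,0.006,0,0]]' 15; python3 -m crank '[[0.42,0.005,0.001,0,0],[0.35,0.01,0.001,0,0],[0.3,0.01,0.001,0,0],[0.3,0.01,0.001,0,0]]' 15
```

```text
time: 6.82
position: [0.5076, -0.0388, 0.0402]
tool_rot: [-2.085, -2.343, 0.01]
ft_force: [1.1, -6.0, -7.1]
grip_width: 0.531
grip_force: 8.4
time: 7.32
position: [0.515, -0.0378, 0.0413]
tool_rot: [2.086, 2.346, 0.002]
ft_force: [8.7, -3.7, -13.6]
grip_width: 0.362
grip_force: 16.2
```

```bash
python3 -m crank '[[0.3,0.005,0,0,0],[0.3,0.005,0,0,0],[0.3,0.005,0,0,0],[0.3,0.005,0,0,0]]' 15
python3 - <<'E'
from h import *
out=[]
for n in("top","side"):
    c=get_calibration(n); p=proj(c,np.array([.56,-.11,.05]))
    im=np.mean([get_image(n).astype(float) for _ in range(6)],0)[:,:,::-1]; cv2.imwrite(f"pics/{n}5.png",im.astype(np.uint8))
    u,v=np.round(p).astype(int); out.append(cv2.resize(np.clip(im*(1.7 if n=="top" else 1.2),0,255)[v-40:v+40,u-26:u+27],(397,600),interpolation=cv2.INTER_CUBIC))
cv2.imwrite("pics/cmp5.png",np.hstack(out).astype(np.uint8))
from scipy.ndimage import map_coordinates as mc
A=cv2.imread("pics/top4.png",0)[205:240,318:340].astype(np.float32);B=cv2.imread("pics/top5.png",0)
# shift of bolt/collar patch
t=cv2.imread("pics/top4.png",0)[224:238,320:338]
print([cv2.matchTemplate(B[220:242,314:344],t,cv2.TM_CCOEFF_NORMED).round(2)[2:7,3:10]])
E
```

```text
time: 7.82
position: [0.515, -0.0378, 0.0413]
tool_rot: [2.087, 2.347, -0.0]
ft_force: [5.9, -4.0, -10.6]
grip_width: 0.365
grip_force: 16.3
[array([[0.6 , 0.74, 0.84, 0.87, 0.84, 0.78, 0.72],
       [0.63, 0.79, 0.91, 0.96, 0.92, 0.85, 0.78],
       [0.64, 0.81, 0.95, 1.  , 0.96, 0.87, 0.77],
       [0.57, 0.74, 0.89, 0.94, 0.9 , 0.81, 0.69],
       [0.41, 0.57, 0.71, 0.78, 0.75, 0.66, 0.56]], dtype=float32)]
```

View pics/cmp5.png

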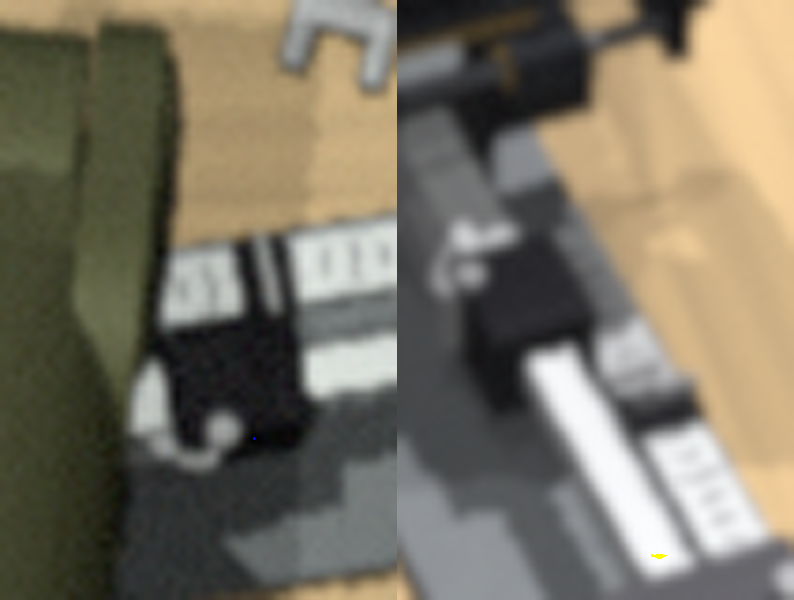

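The leg has not shifted (template peak at zero offset). The lever lies along the tube with a gripped width of 31.8 mm. The collar's rear edge at (297,345) against the ridge at (268,275) matches the geometry expected with the index on the mark.

```bash
python3 -c "
from bench import *
print(close_job())"
```

```text
the job is handed in; nothing more can be done
None
```

I handed the job in with the leg held within about 1–2 mm of the mark by image measurement and the lever closed flat against the tube. The gripper was still holding at about 16 N; no pass or fail result came back.

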